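# Find the heaviest unlabelled tin at the food pantry

## Task

Three identical bare-metal tins on the black mat of the sorting table have lost their labels: lift them to feel which is the heaviest (lift at least one of the others before choosing), standing each lighter one gently back upright where it was. Handle them gently: the walls are thin, so grip with no more than about 20 N, do not drop or tip a tin, and leave the other goods where they are. Finish holding the heaviest tin up over the mat in the gripper, upright and still, with its underside about 20 cm above the mat; do not put it down again.

Things in the scene. Friction and masses are not known exactly. Their poses are not given: they have to be found in the camera images.
- tin_a_mid (a point): Centre (half-way up) of one of three identical closed round tins of bare ribbed metal, no label, ring-pull lid: 64 mm diameter, 100 mm tall, standing upright on the 3 mm mat, so this point is 50 mm above the mat; z is the tin's axis, its yaw means nothing. Which of the three is heaviest changes; each weighs between 0.13 and 0.47 kg, and the heaviest is at least 0.12 kg heavier than either of the others.
- tin_b_mid (a point): Centre (half-way up) of one of three identical closed round tins of bare ribbed metal, no label, ring-pull lid: 64 mm diameter, 100 mm tall, standing upright on the 3 mm mat, so this point is 50 mm above the mat; z is the tin's axis, its yaw means nothing. Which of the three is heaviest changes; each weighs between 0.13 and 0.47 kg, and the heaviest is at least 0.12 kg heavier than either of the others.
- tin_c_mid (a point): Centre (half-way up) of one of three identical closed round tins of bare ribbed metal, no label, ring-pull lid: 64 mm diameter, 100 mm tall, standing upright on the 3 mm mat, so this point is 50 mm above the mat; z is the tin's axis, its yaw means nothing. Which of the three is heaviest changes; each weighs between 0.13 and 0.47 kg, and the heaviest is at least 0.12 kg heavier than either of the others.
- tin_a: The same tin as the point of this name; origin at the centre of its underside.
- tin_b: The same tin as the point of this name; origin at the centre of its underside.
- tin_c: The same tin as the point of this name; origin at the centre of its underside.
- sort_mat: Black rubber mat fixed flat on the steel table, 220 (x) by 740 (y) mm, 3 mm thick: its top is 3 mm above the work surface. Origin at the centre of its underside.
- fish_tin: Small flat brassy tin, 58 mm diameter, 34 mm tall; loose, to be left alone. Origin at the centre of its underside.
- spread_jar: Small amber glass jar with white lid, 52 mm diameter, 62 mm tall; loose, to be left alone. Origin at the centre of its underside.
- soup_can1: Labelled can, 76 mm diameter, 109 mm tall; loose, to be left alone. Origin at the centre of its underside.
- soup_can2: Labelled can, 76 mm diameter, 109 mm tall; loose, to be left alone. Origin at the centre of its underside.
- tape_roll: Roll of brown packing tape lying flat, 100 mm diameter, 48 mm tall; loose, to be left alone. Origin at the centre of its underside.
- pasta_box: Blue food box lying flat, 130 (x) by 190 (y) by 40 mm tall; loose, to be left alone. Origin at the centre of its underside.
- note_pad: Paper pad lying flat, 70 (x) by 100 (y) by 12 mm tall; loose, to be left alone. Origin at the centre of its underside.
Not all that is in view belongs to the job. What is shaped like the tin_c but blue or purple is not meant.

How it is judged:
By the outcome, as a careful person would: the job done as asked, in the order asked, and still so for the second after the job is handed in, while the arm keeps its last pose, push and grip.
It also fails if it takes over 67 s, if anything falls off the work surface, if the arm or the gripper's body presses on something with over 40 N, if the wrist force passes 120 N, or if a joint passes its speed limit or range.

## Robot

A 6-joint arm with a two-finger parallel gripper is mounted at the origin on the work surface. World frame = base frame: x ahead of the robot, y to its left, z up, the work surface at z = 0. Lengths are in m, angles in rad, forces in N, time in s.
With the tool pointing down it reaches from about 0.3 to 0.775 m from the base axis. Payload 14.6 kg.
Tool frame: the origin (TCP) lies at the very end of the fingers, on their centre line; the grasp point (between the pads) lies env.pinch_z behind it (env.pinch_z is the distance from the TCP to the grasp point, in m); z points along the fingers, x is the direction in which the jaws open and shut, and the axes are right-handed (so a half turn about z gives the same grasp; the last joint's range is limited). The gripper opens to 85 mm and grips with 20 to 120 N. Pads are 22 mm wide; open, the fingers measure 114 mm over their backs; the gripper's body (76 mm by 85 mm) begins 54 mm behind the grasp point. The pads swing forward as they close: fully open they stand 13 mm farther back than shut.
Start: joints at [1.096, 0.3, 1.521, -0, 1.321, -0.067], TCP at [0.218, 0.505, 0.231] pointing down, gripper open.
Joint ranges: [-3.03, 3.03], [-0.79, 2.21], [0.23, 2.52], [-1.04, 4.18], [0, 3.07], [-2.55, 2.55]. Speed limits (rad/s): [2.22, 2.22, 2.57, 3.14, 3.14, 3.14].

## Interface

Orientations are given as a unit quaternion [w, x, y, z].
In Python, from plant import env, vision gives the robot as it stands.
- The arm moves only by the tool move_arm, never from a script. Its argument "commands" is a list of rows, each a list of 5 numbers: the shift along the world's x, y, z in m, then the turn about the world's z in degrees, then the opening, from 0 (shut) to 1 (fully open). In form: [[dx, dy, dz, turn, grip], ...]. A call has 1 to 8 rows; each row shifts and turns the pose as measured when the row begins; what a row does not reach is not made up. A row lasts 1/10 s, in which the tool goes at most 50 mm and 8.59 degrees, less where a joint would pass 70% of its speed; a pose out of reach is approached as far as the arm can. A call with a gripper value outside its range is refused whole. The fingers move at their own pace and stop on an object; "force" is the grip in N (left out, the last holds). Time passes only in rows, so rows that do not move let the fingers close. It gives the time, the measured TCP pose, the force and the opening at its end, in the units of the state.
- env.sense(): the state, without advancing time (a new reading comes with each control period).
- vision.get_image(name): name is "scene" or "top" or "wrist"; returns the picture (420x560x3 uint8, blue, green, red); there is no depth.
- vision.camera_model(name): a dict with "fx", "fy", "cx", "cy" (pixels), "k1" (the pictures are not rectified: a ray, as slopes to the right and down, at radius r is drawn at 1 + k1 r^2 times it, then the intrinsics apply), "R" (3x3) and "t" (3): a world point X has camera coordinates R X + t; the wrist camera has in their place "tool_from_camera" (4x4, takes a point from camera to tool coordinates, whose origin is the TCP and whose axes are the tool frame's). Camera axes: x right, y down, z forward; pixel columns grow to the right and rows downward; lengths in m; the calibration is good to about 2 mm. A picture is of the moment at which its call begins: read the wrist's pose just before it. camera_model takes no time and is no camera call.
- env.hand_in(): hands the job in, once; it reports no verdict.
The state is a dict: "clock": time; "joint_positions": joint angles; "qvel": joint speeds; "tau": joint torques, N m; "tcp_pos": TCP position; "tool_rot": TCP orientation; "force": force on the tool from outside, world axes, zero at the start; "wrist_torque": the same for the moment, N m; "opening": finger opening in m.
Only numpy, scipy, OpenCV 4.12 (cv2) and the standard library are available. Lean on these libraries where they do the work, as an engineer would, in place of code of your own. Each camera call takes 0.05 s, during which the arm holds its last target.

## Working session

There is one attempt and no reset: what is moved stays moved. The work goes in short steps, Python scripts to look and compute and a tool call to move; the robot and the scene stay as the last step left them, time stands still between calls to the robot, and variables do not carry over. Pictures are saved under pics/ and viewed, and the job is handed in when it is done.

Besides the shell and the picture viewer there is one more tool, called after "Call:" by a JSON object that holds its "method" and its "body", one argument or row to a line. move_arm: Moves the arm, as the interface text tells. Its arguments: {"type":"object","properties":{"commands":{"type":"array"},"force":{"type":"number"}},"required":["commands"]}

```bash
ls; mkdir -p pics
python3 - <<'E'
from plant import env, vision
import cv2
print(env.sense(), env.pinch_z)
for n in ("scene","top"):
    cv2.imwrite(f"pics/{n}0.png",vision.get_image(n)); print(n,vision.camera_model(n))
print(vision.camera_model("wrist"))
E
```

```text
pics
{'clock': 0.0, 'joint_positions': array([ 1.09638341e+00,  3.00441819e-01,  1.52161230e+00, -5.73895310e-06,
        1.32068803e+00, -6.65623089e-02]), 'qvel': array([ 2.09366966e-04, -5.35625486e-04,  8.99297349e-05,  2.35051945e-03,
        9.29306319e-04,  7.54521872e-04]), 'tau': array([ 5.28824858e-04, -5.43517613e+01, -3.61776817e+01, -7.20779963e-05,
        4.16857234e-03,  8.07237370e-07]), 'tcp_pos': array([0.21802407, 0.50467634, 0.23072417]), 'tool_rot': array([ 2.85458282e-04,  8.35654051e-01,  5.49255839e-01, -4.98855849e-04]), 'force': array([-0.36122118, -0.25207034,  0.30666205]), 'wrist_torque': array([ 0.020721  , -0.04230873,  0.02099664]), 'opening': 0.08510901183687758} 0.0187
scene {'fx': 379.559060242699, 'fy': 379.559060242699, 'cx': 281.3891813273974, 'cy': 213.11145133274795, 'k1': -0.06047095317157636, 'R': array([[ 0.72914792,  0.68422389,  0.01345248],
       [ 0.45750789, -0.47273922, -0.75312958],
       [-0.50894974,  0.55529748, -0.65773465]]), 't': array([-0.35488252, -0.2161282 ,  1.33216425])}
top {'fx': 380.34947057559793, 'fy': 380.34947057559793, 'cx': 285.45443888182615, 'cy': 212.6096615321611, 'k1': -0.09722118745272752, 'R': array([[ 0.01438127, -0.99987793, -0.00610695],
       [-0.98527184, -0.01312989, -0.17049051],
       [ 0.17038951,  0.00846887, -0.98534039]]), 't': array([-0.03115847,  0.54158826,  0.89154327])}
{'fx': 299.2675227491463, 'fy': 299.2675227491463, 'cx': 281.5114848061048, 'cy': 210.44364989400398, 'k1': -0.05065482252789337, 'tool_from_camera': array([[ 9.99999949e-01,  1.63973112e-04, -2.72734375e-04,
         2.87106938e-04],
       [-7.16442272e-05,  9.51032675e-01,  3.09090353e-01,
        -7.99602359e-02],
       [ 3.10061809e-04, -3.09090318e-01,  9.51032638e-01,
        -1.42845725e-01],
       [ 0.00000000e+00,  0.00000000e+00,  0.00000000e+00,
         1.00000000e+00]])}
```

View pics/scene0.png

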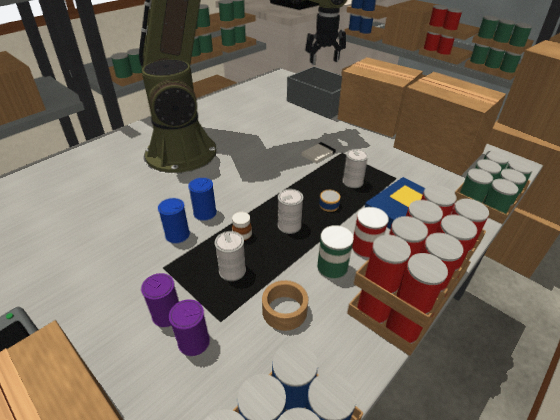

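View pics/top0.png

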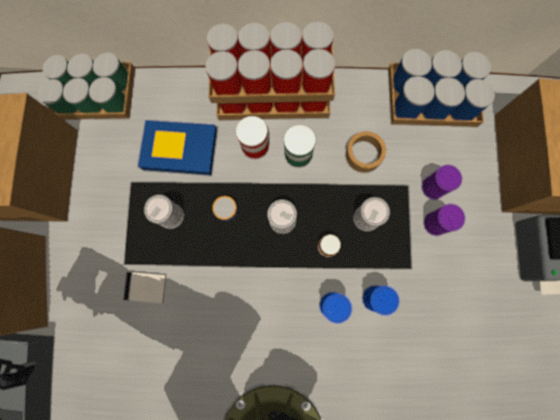

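The scene view shows three bare tins on the mat at (230,257), (290,210) and (355,168). In the top view their lids are at about (158,208), (282,214) and (374,211). The fish tin is at (224,207) and the jar at (330,244). Next I'll measure the lids and walls.

```bash
cat > h.py <<'E'
import numpy as np, cv2
def ray(cm,u,v):
    K=np.array([[cm['fx'],0,cm['cx']],[0,cm['fy'],cm['cy']],[0,0,1]])
    d=np.array([cm['k1'],0,0,0.])
    p=cv2.undistortPoints(np.array([[[u,v]]],float),K,d)[0,0]
    R=np.array(cm['R']);return -R.T@cm['t'],R.T@np.array([p[0],p[1],1])
def onz(cm,u,v,z):
    o,d=ray(cm,u,v);return o+d*(z-o[2])/d[2]
def proj(cm,X):
    K=np.array([[cm['fx'],0,cm['cx']],[0,cm['fy'],cm['cy']],[0,0,1]])
    return cv2.projectPoints(np.array(X,float).reshape(-1,1,3),cv2.Rodrigues(np.array(cm['R']))[0],np.array(cm['t'],float),K,np.array([cm['k1'],0,0,0.]))[0][:,0]
E
python3 - <<'E'
from plant import vision
import cv2,numpy as np
from h import *
ims={n:cv2.imread(f"pics/{n}0.png") for n in("top","scene")}
for n,boxes in (("top",[(140,185,195,240),(262,190,305,240),(350,190,400,240),(205,190,243,225),(312,228,348,262)]),):
    im=ims[n]; cm=vision.camera_model(n)
    for b in boxes:
        c=im[b[1]:b[3],b[0]:b[2]]
        m=(c.max(2)>70).astype(np.uint8)
        cs,_=cv2.findContours(m,0,2); k=max(cs,key=cv2.contourArea)
        (x,y),r=cv2.minEnclosingCircle(k)
        print(b,cv2.boundingRect(k),x+b[0],y+b[1],r)
    crop=im[180:265,130:410]; cv2.imwrite("pics/c1.png",cv2.resize(crop,None,fx=2.8,fy=2.8,interpolation=cv2.INTER_CUBIC))
    for u,v in((158,208),(282,214),(374,211)):
        print(onz(cm,u,v,.103))
cv2.imwrite("pics/c2.png",cv2.resize(ims["scene"][140:290,190:390],None,fx=4,fy=4,interpolation=cv2.INTER_CUBIC))
E
```

```text
(140, 185, 195, 240) (4, 9, 40, 35) 163.21739196777344 211.85869598388672 20.71403694152832
(262, 190, 305, 240) (5, 9, 30, 35) 282.00938415527344 216.10321807861328 17.36605453491211
(350, 190, 400, 240) (3, 7, 37, 35) 371.5 214.5 19.300357818603516
(205, 190, 243, 225) (7, 5, 25, 25) 223.85369682312012 207.23954963684082 12.773982048034668
(312, 228, 348, 262) (5, 6, 24, 24) 328.8636360168457 245.2272720336914 12.302252769470215
[0.53918752 0.27566445 0.103     ]
[ 0.52881188 -0.01619181  0.103     ]
[ 0.53872586 -0.23000596  0.103     ]
```

View pics/c1.png

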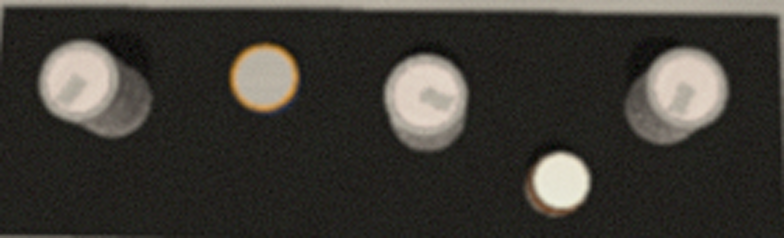

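View pics/c2.png

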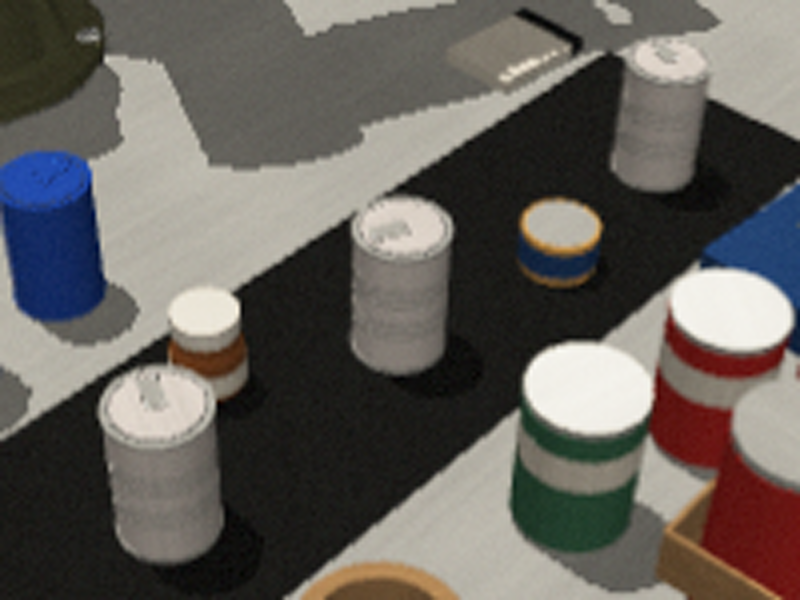

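Run:
```python
from plant import vision
import cv2,numpy as np
from h import *
im=cv2.imread("pics/top0.png"); cm=vision.camera_model("top")
cs_=vision.camera_model("scene")
for b in [(140,185,195,240),(262,190,305,240),(350,190,400,240)]:
    c=cv2.resize(im[b[1]:b[3],b[0]:b[2]],None,fx=4,fy=4,interpolation=cv2.INTER_CUBIC).max(2)
    for t in (150,165):
        m=(c>t).astype(np.uint8)
        cs,_=cv2.findContours(m,0,2); k=cv2.convexHull(max(cs,key=cv2.contourArea))
        (x,y),ax,an=cv2.fitEllipse(k)
        u,v=b[0]+(x+.5)/4-.5,b[1]+(y+.5)/4-.5
        P=onz(cm,u,v,.103)
        print(t,u,v,ax[0]/4,ax[1]/4,P.round(4),proj(cs_,P).round(1),proj(cs_,P-[0,0,.1]).round(1))
for u,v,z in((223.8,207.2,.037),(329.8,244.5,.065)): print(onz(cm,u,v,z))
```

```text
150 157.79722785949707 208.66328239440918 26.04395294189453 27.662660598754883 [0.5376 0.276  0.103 ] [[356.5 154.2]] [[352.1 180.9]]
165 157.6699981689453 208.64458656311035 24.99932861328125 26.73848533630371 [0.5376 0.2763 0.103 ] [[356.6 154.2]] [[352.2 180.9]]
150 281.4155578613281 214.05396842956543 27.796571731567383 28.423301696777344 [ 0.5287 -0.0148  0.103 ] [[289.8 195.9]] [[288.8 224.1]]
165 281.2858543395996 213.96817207336426 26.93924903869629 27.617427825927734 [ 0.5289 -0.0145  0.103 ] [[289.9 195.9]] [[288.9 224.1]]
150 374.70755767822266 211.28585243225098 26.818843841552734 27.787572860717773 [ 0.5381 -0.2316  0.103 ] [[228.8 240.4]] [[232.  269.2]]
165 374.7637176513672 211.18136024475098 25.683902740478516 26.69539451599121 [ 0.5383 -0.2318  0.103 ] [[228.8 240.5]] [[232.  269.2]]
[0.55529506 0.13114352 0.037     ]
[ 0.46298509 -0.13067371  0.065     ]
```

Call:
{"method": "move_arm", "body": {
  "commands": [
    [0.04,-0.029,0,0,1],
    [0.04,-0.029,0,0,1],
    [0.04,-0.029,0,0,1],
    [0.04,-0.029,0,0,1],
    [0.04,-0.029,0,0,1],
    [0.04,-0.029,0,0,1],
    [0.04,-0.029,0,0,1],
    [0.02,-0.015,0,0,1]
  ],
  "force": 20
}}

```text
clock: 0.9
tcp_pos: [0.5204, 0.2805, 0.2283]
tool_rot: [0.0, 0.834, 0.552, -0.003]
force: [0.1, 0.2, -0.7]
opening: 0.0855
```

Call:
{"method": "move_arm", "body": {
  "commands": [
    [0.017,-0.0045,0,0,1],
    [0,0,0,0,1],
    [0,0,0,0,1]
  ]
}}

```text
clock: 1.2
tcp_pos: [0.5399, 0.2726, 0.2265]
tool_rot: [0.0, 0.835, 0.55, -0.004]
force: [0.5, 0.6, -0.1]
opening: 0.0851
```

```bash
cat > w.py <<'E'
import sys
from plant import env, vision
import cv2,numpy as np
from h import *
from scipy.spatial.transform import Rotation as Ro
n=sys.argv[1]
s=env.sense(); im=vision.get_image("wrist"); cv2.imwrite(f"pics/{n}.png",im)
cm=dict(vision.camera_model("wrist"))
q=s['tool_rot']; T=np.eye(4); T[:3,:3]=Ro.from_quat([q[1],q[2],q[3],q[0]]).as_matrix(); T[:3,3]=s['tcp_pos']
I=np.linalg.inv(T@cm['tool_from_camera']); cm['R']=I[:3,:3]; cm['t']=I[:3,3]
print(s['tcp_pos'].round(4),s['force'].round(2),s['clock'])
P=[float(a) for a in sys.argv[2:4]]
print(proj(cm,[[*P,.103],[P[0]+.032,P[1],.103],[P[0],P[1]+.032,.103]]).round(1))
m=(im.max(2)>120).astype(np.uint8)
u0=proj(cm,[*P,.103])[0]
mask=np.zeros_like(m); cv2.circle(mask,tuple(int(a) for a in u0),110,1,-1)
for t in(120,150,170):
    m=((im.max(2)>t)&(mask>0)).astype(np.uint8)
    cs,_=cv2.findContours(m,0,2); k=cv2.convexHull(max(cs,key=cv2.contourArea)); e=cv2.fitEllipse(k)
    print(t,e,onz(cm,*e[0],.103).round(4))
E
python3 w.py w1 .5376 .276
```

```text
[0.5399 0.2726 0.2265] [ 0.53  0.58 -0.06] 1.2
[[284.6 200.6]
 [297.7 230.3]
 [316.9 187.4]]
120 ((286.2020568847656, 194.3550262451172), (71.9341812133789, 82.99906158447266), 179.3351593017578) [0.5327 0.2797 0.103 ]
150 ((286.26763916015625, 194.18096923828125), (70.961669921875, 81.02487182617188), 176.82284545898438) [0.5325 0.2798 0.103 ]
170 ((287.8196105957031, 192.6279296875), (65.55718994140625, 79.49433135986328), 163.84799194335938) [0.5317 0.2817 0.103 ]
```

View pics/w1.png

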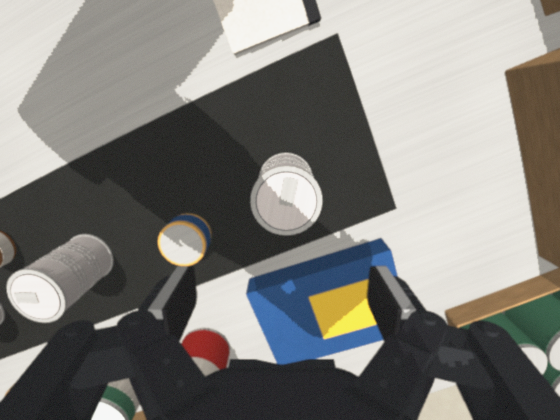

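Call:
{"method": "move_arm", "body": {
  "commands": [
    [-0.0024,0.0044,-0.03,0,1],
    [0,0,-0.04,0,1],
    [0,0,-0.04,0,1],
    [0,0,-0.03,0,1],
    [0,0,-0.015,0,1],
    [0,0,0,0,1],
    [0,0,0,0,1]
  ]
}}

```text
clock: 1.95
tcp_pos: [0.5314, 0.2819, 0.0689]
tool_rot: [0.0, 0.833, 0.554, -0.002]
force: [0.5, 0.2, 1.0]
opening: 0.0853
```

Call:
{"method": "move_arm", "body": {
  "commands": [
    [0.006,-0.005,-0.006,0,1],
    [0,0,0,0,1],
    [0,0,0,0,1]
  ]
}}

```text
clock: 2.25
tcp_pos: [0.5387, 0.2775, 0.0656]
tool_rot: [0.001, 0.832, 0.554, -0.0]
force: [-0.2, -0.9, 0.5]
opening: 0.0853
```

```bash
python3 w.py w2 .5375 .277; python3 -c "
from plant import vision;import cv2;cv2.imwrite('pics/t2.png',cv2.resize(vision.get_image('top')[150:300,80:280],None,fx=4,fy=4))"
```

```text
[0.5387 0.2775 0.0656] [-0.21 -0.9   0.52] 2.25
[[278.5 312.2]
 [306.  366.3]
 [351.1 286.5]]
120 ((280.151123046875, 301.1726989746094), (180.37399291992188, 207.03643798828125), 26.403465270996094) [0.5327 0.2797 0.103 ]
150 ((279.3309326171875, 311.05474853515625), (108.39539337158203, 131.73834228515625), 90.3520278930664) [0.5371 0.2775 0.103 ]
170 ((279.3328552246094, 310.9045104980469), (107.39434051513672, 130.5830535888672), 90.34611511230469) [0.537  0.2776 0.103 ]
```

View pics/w2.png

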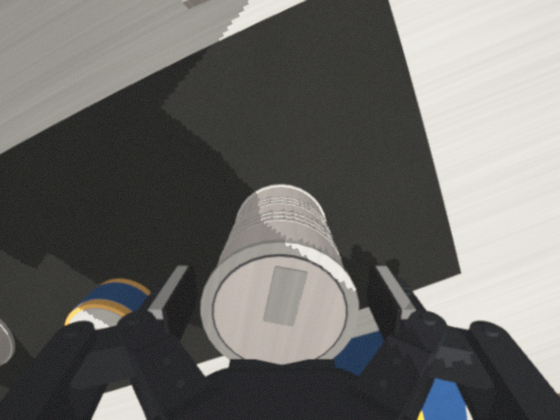

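View pics/t2.png

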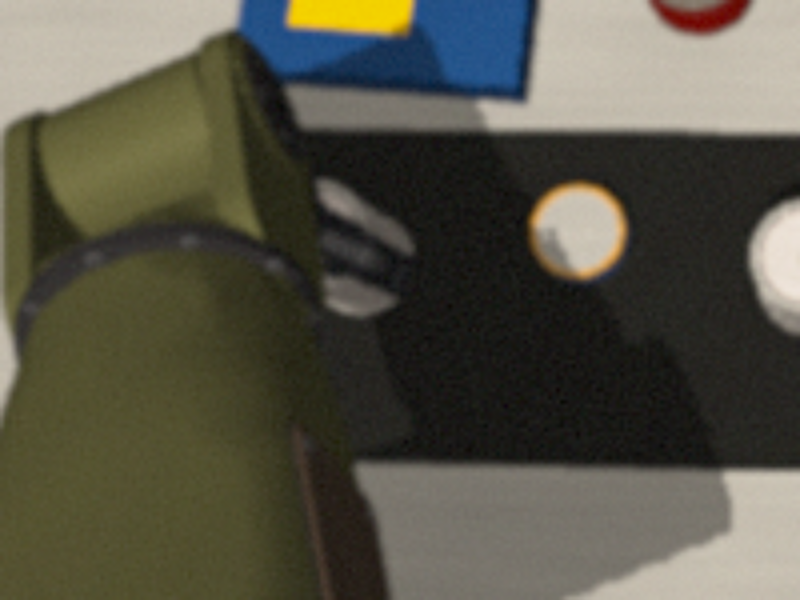

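The tin sits between the fingers, with its lid centred at about (279,311), which matches the prediction. I'll lower a little and close at 20 N.

Call:
{"method": "move_arm", "body": {
  "commands": [
    [-0.001,0,-0.008,0,1],
    [0,0,0,0,1],
    [0,0,0,0,0],
    [0,0,0,0,0],
    [0,0,0,0,0],
    [0,0,0,0,0]
  ],
  "force": 20
}}

```text
clock: 2.95
tcp_pos: [0.5375, 0.2775, 0.057]
tool_rot: [0.001, 0.832, 0.554, -0.0]
force: [-0.1, 0.4, 1.0]
opening: 0.0635
```

```bash
python3 -c "
from plant import env;print(env.sense())"
```

```text
{'clock': 2.95, 'joint_positions': array([ 0.41658223,  0.60889842,  1.50790127, -0.00152047,  1.02500203,
       -0.75738452]), 'qvel': array([ 0.00030719,  0.00030363,  0.001203  , -0.00193389,  0.00028002,
        0.00017165]), 'tau': array([ 1.22783245e-01, -6.62978911e+01, -3.10780263e+01,  9.98953823e-03,
        1.87638821e-02, -2.44893454e-03]), 'tcp_pos': array([0.53745683, 0.27748857, 0.05703304]), 'tool_rot': array([ 6.22606809e-04,  8.32396376e-01,  5.54180332e-01, -2.13200718e-04]), 'force': array([-0.07093206,  0.39081254,  0.97763893]), 'wrist_torque': array([0.04066354, 0.00489674, 0.02089858]), 'opening': 0.06349555170514111}
```

Call:
{"method": "move_arm", "body": {
  "commands": [
    [0,0,0,0,0],
    [0,0,0.005,0,0],
    [0,0,0.012,0,0],
    [0,0,0.015,0,0],
    [0,0,0.015,0,0],
    [0,0,0.01,0,0],
    [0,0,0,0,0],
    [0,0,0,0,0]
  ]
}}

```text
clock: 3.75
tcp_pos: [0.5374, 0.2775, 0.1205]
tool_rot: [0.001, 0.832, 0.554, 0.001]
force: [-0.2, -0.3, -2.8]
opening: 0.0637
```

Call:
{"method": "move_arm", "body": {
  "commands": [
    [0,0,0,0,0],
    [0,0,0,0,0]
  ]
}}

```text
clock: 3.95
tcp_pos: [0.5371, 0.2774, 0.1198]
tool_rot: [0.001, 0.832, 0.554, -0.0]
force: [-0.0, 0.6, -1.8]
opening: 0.0634
```

Call:
{"method": "move_arm", "body": {
  "commands": [
    [0,0,0,0,0]
  ]
}}

```text
clock: 4.05
tcp_pos: [0.5369, 0.2773, 0.1192]
tool_rot: [0.001, 0.832, 0.554, -0.0]
force: [-0.5, 0.2, -2.1]
opening: 0.0636
```

Call:
{"method": "move_arm", "body": {
  "commands": [
    [0,0,0,0,0]
  ]
}}

```text
clock: 4.15
tcp_pos: [0.5367, 0.2772, 0.1188]
tool_rot: [0.0, 0.832, 0.554, -0.001]
force: [0.6, -0.3, -2.0]
opening: 0.0634
```

Call:
{"method": "move_arm", "body": {
  "commands": [
    [0,0,0,0,0]
  ]
}}

```text
clock: 4.25
tcp_pos: [0.5366, 0.2772, 0.1185]
tool_rot: [0.0, 0.832, 0.554, -0.001]
force: [0.1, -0.1, -1.9]
opening: 0.0639
```

```bash
cat > f.py <<'E'
import sys
from plant import env, vision
import cv2,numpy as np
z=[];tq=[]
for i in range(8):
    im=vision.get_image("wrist"); s=env.sense(); z.append(s['force'][2]);tq.append(s['wrist_torque'])
cv2.imwrite(f"pics/{sys.argv[1]}.png",im)
print(np.round(z,2),np.mean(z),np.mean(tq,0),s['clock'],s['tcp_pos'],s['tau'],s['opening'])
E
python3 f.py w3
```

```text
[-2.31 -2.81 -2.27 -2.86 -3.3  -1.61 -1.87 -2.12] -2.394589470356145 [0.00498207 0.00585533 0.00310242] 4.65 [0.53674001 0.27721952 0.11881916] [-2.16575740e-03 -6.56753755e+01 -3.42362916e+01 -7.67834892e-03
  2.05493423e-03 -3.08375490e-05] 0.06332918911902721
```

View pics/w3.png

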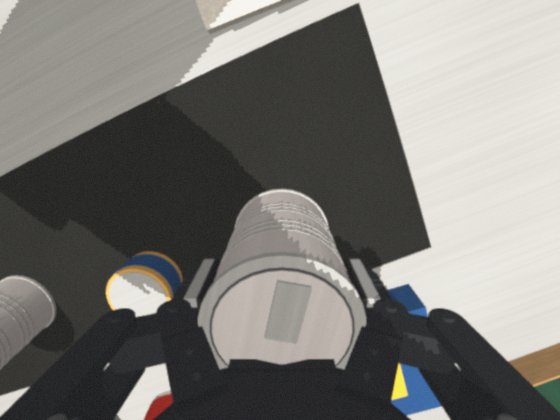

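The wrist view shows the tin held upright, with its lid at about (283,320). It weighs roughly 2.4 N. I'll set it back gently.

Call:
{"method": "move_arm", "body": {
  "commands": [
    [0.0007,0,-0.015,0,0],
    [0,0,-0.015,0,0],
    [0,0,-0.012,0,0],
    [0,0,-0.006,0,0],
    [0,0,0,0,0],
    [0,0,0,0,0]
  ]
}}

```text
clock: 5.25
tcp_pos: [0.5366, 0.2768, 0.0647]
tool_rot: [0.0, 0.832, 0.554, -0.002]
force: [0.0, -0.9, -2.9]
opening: 0.0635
```

Call:
{"method": "move_arm", "body": {
  "commands": [
    [0.001,0.0007,-0.003,0,0],
    [0,0,-0.002,0,0],
    [0,0,0,0,0],
    [0,0,0,0,0]
  ]
}}

```text
clock: 5.65
tcp_pos: [0.5383, 0.2779, 0.0606]
tool_rot: [0.0, 0.832, 0.554, -0.001]
force: [0.2, -0.1, -3.0]
opening: 0.0634
```

Call:
{"method": "move_arm", "body": {
  "commands": [
    [-0.0005,0,-0.0015,0,0],
    [0,0,-0.001,0,0],
    [0,0,-0.001,0,0],
    [0,0,0,0,0]
  ]
}}

```text
clock: 6.05
tcp_pos: [0.5379, 0.2779, 0.0572]
tool_rot: [0.0, 0.832, 0.554, -0.001]
force: [0.4, 0.8, -3.1]
opening: 0.0633
```

Call:
{"method": "move_arm", "body": {
  "commands": [
    [0,0,-0.001,0,0],
    [0,0,0,0,0]
  ]
}}

```text
clock: 6.25
tcp_pos: [0.5383, 0.278, 0.0573]
tool_rot: [0.001, 0.832, 0.554, -0.0]
force: [-1.1, -0.9, -1.6]
opening: 0.0638
```

Call:
{"method": "move_arm", "body": {
  "commands": [
    [0,0,-0.001,0,0],
    [0,0,0,0,0]
  ]
}}

```text
clock: 6.45
tcp_pos: [0.5387, 0.2779, 0.0571]
tool_rot: [0.001, 0.832, 0.554, 0.0]
force: [-0.4, -0.2, -2.0]
opening: 0.0635
```

Call:
{"method": "move_arm", "body": {
  "commands": [
    [0,0,-0.001,0,0],
    [0,0,0,0,0]
  ]
}}

```text
clock: 6.65
tcp_pos: [0.5391, 0.2779, 0.0571]
tool_rot: [0.001, 0.832, 0.554, 0.001]
force: [0.2, -0.3, -2.3]
opening: 0.0634
```

```bash
python3 f.py w4
```

```text
[2.94 2.02 2.03 2.44 2.87 1.05 1.81 1.76] 2.1148077216595285 [-0.21038228  0.00267717  0.0097951 ] 7.05 [0.5391586  0.27791598 0.05697361] [ 7.72784147e-01 -6.47315526e+01 -3.02189720e+01  2.16162675e-01
 -7.47969816e-02 -1.86293080e-03] 0.06345043601395307
```

View pics/w4.png

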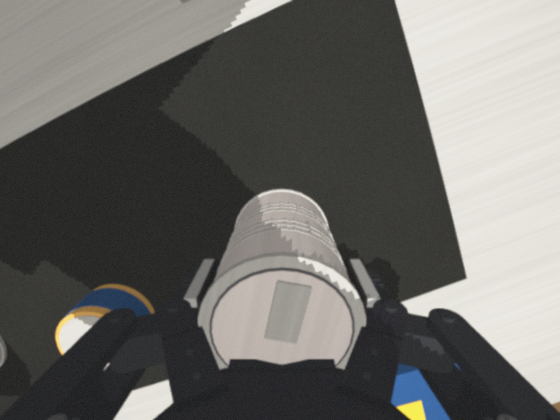

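The force has turned upward (+2.1 N), so the tin is standing on the mat. It is still upright in view and about 1.5 mm from where it started. I'll release and retreat.

Call:
{"method": "move_arm", "body": {
  "commands": [
    [0,0,0,0,0.85],
    [0,0,0,0,1],
    [0,0,0,0,1],
    [0,0,0,0,1]
  ]
}}

```text
clock: 7.45
tcp_pos: [0.5388, 0.2781, 0.0564]
tool_rot: [0.001, 0.832, 0.554, 0.0]
force: [-1.0, -0.4, -0.4]
opening: 0.0854
```

Call:
{"method": "move_arm", "body": {
  "commands": [
    [0,0,0.01,0,1],
    [0,0,0.03,0,1],
    [0,0,0.04,0,1],
    [0,0,0.045,0,1],
    [0,0,0.04,0,1],
    [0,0,0,0,1]
  ]
}}

```text
clock: 8.05
tcp_pos: [0.5369, 0.2774, 0.2304]
tool_rot: [0.001, 0.832, 0.554, 0.0]
force: [0.1, -0.4, -0.2]
opening: 0.0856
```

```bash
python3 w.py w5 .5385 .278
```

```text
[0.5369 0.2774 0.2304] [ 0.12 -0.41 -0.16] 8.05
[[282.7 203.6]
 [295.3 232.6]
 [314.4 190.9]]
120 ((283.1640319824219, 203.9171905517578), (216.19198608398438, 219.1436004638672), 42.4518928527832) [0.539  0.2783 0.103 ]
150 ((282.7493896484375, 197.65721130371094), (70.4936294555664, 80.81975555419922), 175.1203155517578) [0.5332 0.2803 0.103 ]
170 ((284.56317138671875, 196.0144805908203), (65.7999038696289, 77.9652328491211), 164.52435302734375) [0.5324 0.2825 0.103 ]
```

View pics/w5.png

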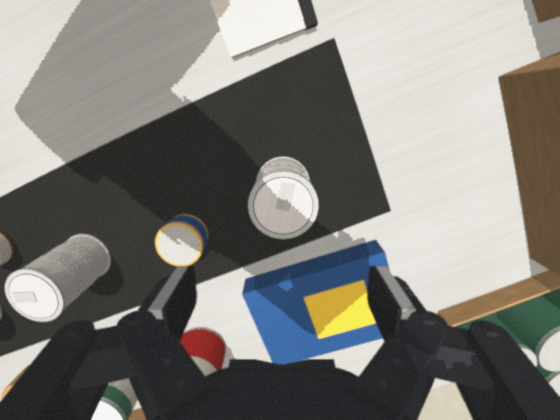

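The first tin stands upright, with its lid at (283,204). Moving to the middle tin.

Call:
{"method": "move_arm", "body": {
  "commands": [
    [-0.001,-0.045,0,0,1],
    [-0.001,-0.045,0,0,1],
    [-0.001,-0.045,0,0,1],
    [-0.001,-0.045,0,0,1],
    [-0.001,-0.045,0,0,1],
    [-0.001,-0.045,0,0,1],
    [-0.001,-0.02,0,0,1],
    [0,0,0,0,1]
  ]
}}

```text
clock: 8.9
tcp_pos: [0.5233, -0.0228, 0.221]
tool_rot: [-0.002, 0.832, 0.555, -0.006]
force: [0.1, -0.6, 0.5]
opening: 0.0851
```

```bash
python3 w.py w6 .5288 -.0147
```

```text
[ 0.5233 -0.0228  0.221 ] [ 0.15 -0.59  0.47] 8.9
[[292.8 208.8]
 [305.4 238.8]
 [325.7 195.9]]
120 ((305.7557678222656, 251.3551483154297), (125.01093292236328, 187.56875610351562), 73.58512115478516) [ 0.5731 -0.0191  0.103 ]
150 ((301.1754150390625, 235.10617065429688), (160.75001525878906, 198.4624481201172), 72.27556610107422) [ 0.5558 -0.017   0.103 ]
170 ((293.07574462890625, 210.0569610595703), (56.277687072753906, 58.95817947387695), 85.29301452636719) [ 0.53   -0.0149  0.103 ]
```

View pics/w6.png

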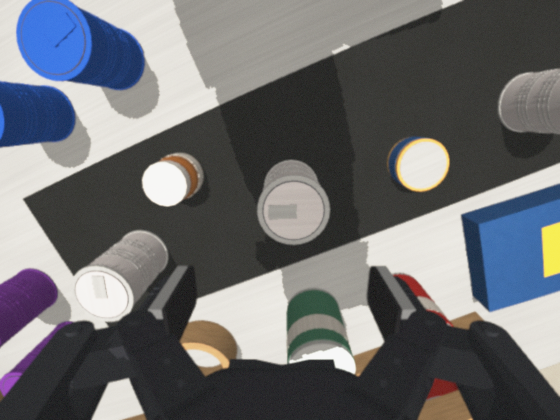

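The lid is at (293,210), giving a tin position of (0.5295, -0.015). Correcting and descending.

Call:
{"method": "move_arm", "body": {
  "commands": [
    [0.006,0.008,0,0,1],
    [0,0,-0.03,0,1],
    [0,0,-0.04,0,1],
    [0,0,-0.035,0,1],
    [0,0,-0.01,0,1],
    [0,0,0,0,1]
  ]
}}

```text
clock: 9.55
tcp_pos: [0.531, -0.0044, 0.1023]
tool_rot: [-0.002, 0.829, 0.559, -0.005]
force: [0.9, 0.4, 0.7]
opening: 0.0854
```

Call:
{"method": "move_arm", "body": {
  "commands": [
    [-0.0015,-0.0095,0.006,0,1],
    [0,0,0,0,1],
    [0,0,0,0,1]
  ]
}}

```text
clock: 9.85
tcp_pos: [0.5313, -0.0136, 0.1126]
tool_rot: [-0.001, 0.829, 0.559, -0.003]
force: [0.4, -0.5, 0.2]
opening: 0.0855
```

Call:
{"method": "move_arm", "body": {
  "commands": [
    [-0.0015,-0.0015,-0.01,0,1],
    [0,0,-0.02,0,1],
    [0,0,-0.015,0,1],
    [0,0,-0.005,0,1],
    [0,0,0,0,1],
    [0,0,0,0,1]
  ]
}}

```text
clock: 10.45
tcp_pos: [0.5307, -0.016, 0.0629]
tool_rot: [0.001, 0.829, 0.559, -0.001]
force: [0.5, -0.2, 0.6]
opening: 0.0856
```

```bash
python3 w.py w7 .5295 -.0148
```

```text
[ 0.5307 -0.016   0.0629] [ 0.52 -0.16  0.63] 10.45
[[282.1 314.8]
 [309.  370.1]
 [356.8 289.5]]
120 ((292.8165588378906, 300.5528259277344), (178.9879608154297, 200.22393798828125), 148.84722900390625) [ 0.5247 -0.0082  0.103 ]
150 ((282.3399658203125, 312.7216491699219), (108.9048080444336, 135.2228240966797), 89.66123962402344) [ 0.5286 -0.0143  0.103 ]
170 ((282.2450866699219, 312.63116455078125), (107.91476440429688, 134.25270080566406), 89.66040802001953) [ 0.5285 -0.0143  0.103 ]
```

View pics/w7.png

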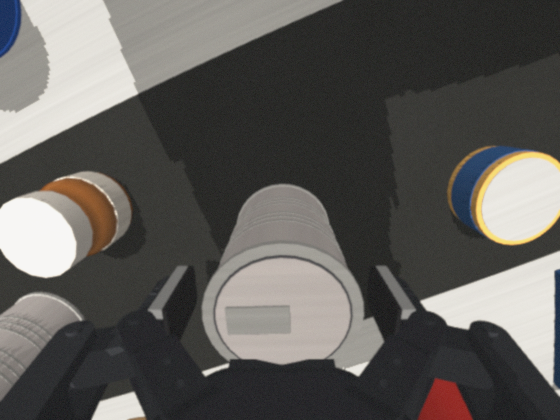

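Well centred: the lid is at (282,313) and the fingers at 180 and 385. Closing.

Call:
{"method": "move_arm", "body": {
  "commands": [
    [-0.0015,0.0015,-0.006,0,1],
    [0,0,0,0,1],
    [0,0,0,0,0],
    [0,0,0,0,0],
    [0,0,0,0,0],
    [0,0,0,0,0],
    [0,0,0,0,0]
  ],
  "force": 20
}}

```text
clock: 11.2
tcp_pos: [0.5298, -0.0144, 0.0579]
tool_rot: [0.002, 0.829, 0.559, -0.0]
force: [-0.4, 0.0, -1.2]
opening: 0.0634
```

Call:
{"method": "move_arm", "body": {
  "commands": [
    [0,0,0.005,0,0],
    [0,0,0.012,0,0],
    [0,0,0.015,0,0],
    [0,0,0.015,0,0],
    [0,0,0.01,0,0],
    [0,0,0,0,0],
    [0,0,0,0,0],
    [0,0,0,0,0]
  ]
}}

```text
clock: 12.0
tcp_pos: [0.5292, -0.0143, 0.1196]
tool_rot: [0.002, 0.829, 0.559, -0.0]
force: [-0.6, 0.0, -2.8]
opening: 0.0634
```

```bash
python3 f.py w8
```

```text
[-3.02 -2.29 -1.37 -2.93 -2.69 -2.73 -2.78 -1.68] -2.4370764018117197 [ 0.01759266 -0.02129456  0.0071222 ] 12.4 [ 0.52925421 -0.0143104   0.11979073] [-6.73318937e-04 -5.56535339e+01 -3.27903199e+01 -1.10277862e-02
 -9.75283154e-03 -4.43542820e-05] 0.06331291976034514
```

View pics/w8.png

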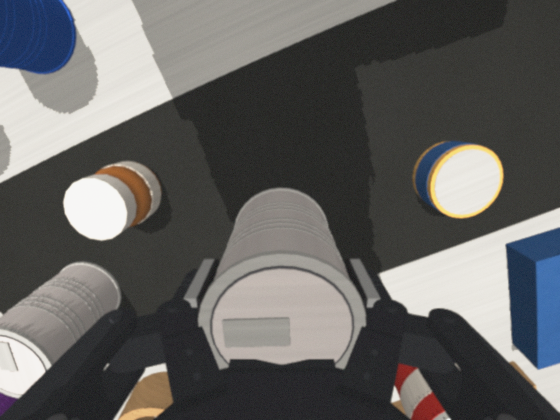

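The second tin also weighs about 2.4 N, so by the stated mass gap the third should be the heaviest. I'll set this one back.

Call:
{"method": "move_arm", "body": {
  "commands": [
    [0.0005,0,-0.015,0,0],
    [0,0,-0.015,0,0],
    [0,0,-0.012,0,0],
    [0,0,-0.008,0,0],
    [0,0,-0.002,0,0],
    [0,0,0,0,0],
    [0,0,0,0,0]
  ]
}}

```text
clock: 13.1
tcp_pos: [0.5303, -0.0143, 0.0664]
tool_rot: [0.002, 0.829, 0.559, 0.0]
force: [0.3, -0.5, -2.5]
opening: 0.0637
```

Call:
{"method": "move_arm", "body": {
  "commands": [
    [-0.0005,0,-0.003,0,0],
    [0,0,-0.002,0,0],
    [0,0,-0.002,0,0],
    [0,0,-0.001,0,0],
    [0,0,0,0,0]
  ]
}}

```text
clock: 13.6
tcp_pos: [0.5304, -0.0144, 0.0589]
tool_rot: [0.003, 0.829, 0.559, 0.001]
force: [-0.9, 1.2, -3.2]
opening: 0.0635
```

Call:
{"method": "move_arm", "body": {
  "commands": [
    [-0.0005,0,-0.001,0,0],
    [0,0,-0.001,0,0],
    [0,0,0,0,0]
  ]
}}

```text
clock: 13.9
tcp_pos: [0.5306, -0.0147, 0.058]
tool_rot: [0.004, 0.829, 0.559, 0.002]
force: [0.1, 0.2, -3.3]
opening: 0.0637
```

```bash
python3 f.py w9
```

```text
[-1.79  0.75  0.31  0.35  0.36  0.25 -0.4  -0.43] -0.07543473090158193 [-0.09205425 -0.00790337 -0.00229365] 14.3 [ 0.53055258 -0.01469998  0.05783106] [ 4.88761906e-01 -5.60036945e+01 -2.83960909e+01  1.31465653e-01
  4.69281105e-02 -2.25535972e-03] 0.06307670587637686
```

The mat now carries the tin's weight (force about 0 at the original height). Releasing.

Call:
{"method": "move_arm", "body": {
  "commands": [
    [0,0,0,0,0.85],
    [0,0,0,0,1],
    [0,0,0,0,1],
    [0,0,0,0,1]
  ]
}}

```text
clock: 14.7
tcp_pos: [0.5305, -0.0145, 0.0578]
tool_rot: [0.003, 0.829, 0.559, 0.002]
force: [-0.1, -0.7, 0.5]
opening: 0.0854
```

Call:
{"method": "move_arm", "body": {
  "commands": [
    [0,0,0.01,0,1],
    [0,0,0.03,0,1],
    [0,0,0.04,0,1],
    [0,0,0.045,0,1],
    [0,0,0.04,0,1],
    [0,0,0,0,1]
  ]
}}

```text
clock: 15.3
tcp_pos: [0.5284, -0.0142, 0.232]
tool_rot: [0.003, 0.829, 0.559, 0.001]
force: [0.2, 0.0, -0.2]
opening: 0.0851
```

Call:
{"method": "move_arm", "body": {
  "commands": [
    [0.001,-0.045,0,0,1],
    [0.001,-0.045,0,0,1],
    [0.001,-0.045,0,0,1],
    [0.001,-0.045,0,0,1],
    [0.001,-0.028,0,0,1],
    [0,0,0,0,1],
    [0,0,0,0,1]
  ]
}}

```text
clock: 16.0
tcp_pos: [0.5317, -0.2289, 0.2352]
tool_rot: [0.004, 0.828, 0.56, 0.003]
force: [-0.3, 0.6, 0.1]
opening: 0.0851
```

```bash
python3 w.py w10 .5382 -.2317
```

```text
[ 0.5317 -0.2289  0.2352] [-0.32  0.62  0.1 ] 16.0
[[281.1 206.7]
 [293.1 235.2]
 [312.4 194.8]]
120 ((280.87811279296875, 206.4075927734375), (218.9253692626953, 219.60455322265625), 112.89107513427734) [ 0.5378 -0.2318  0.103 ]
150 ((280.9073181152344, 206.33143615722656), (219.08778381347656, 219.6083221435547), 113.2444076538086) [ 0.5377 -0.2317  0.103 ]
170 ((231.6102752685547, 247.98756408691406), (81.25115966796875, 180.07534790039062), 139.65078735351562) [ 0.5603 -0.2945  0.103 ]
```

View pics/w10.png

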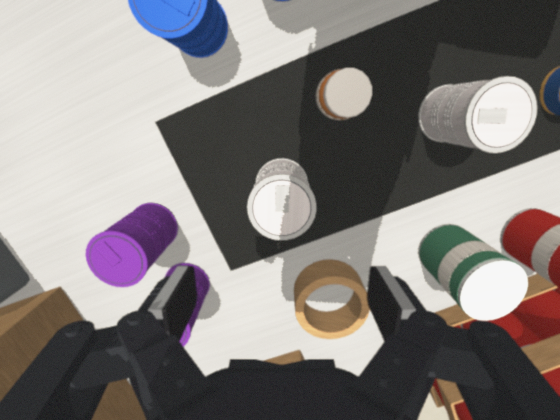

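The right-hand lid is at (281.5,207), as predicted. The middle tin is upright at (500,115). Descending.

Call:
{"method": "move_arm", "body": {
  "commands": [
    [0.006,-0.003,-0.02,0,1],
    [0,0,-0.035,0,1],
    [0,0,-0.035,0,1],
    [0,0,-0.01,0,1],
    [0,0,0,0,1],
    [0,0,0,0,1]
  ]
}}

```text
clock: 16.65
tcp_pos: [0.5394, -0.2259, 0.1362]
tool_rot: [0.006, 0.826, 0.563, 0.004]
force: [-0.1, 0.4, 0.3]
opening: 0.0853
```

Call:
{"method": "move_arm", "body": {
  "commands": [
    [-0.001,-0.006,0,0,1],
    [0,0,-0.015,0,1],
    [0,0,-0.03,0,1],
    [0,0,-0.018,0,1],
    [0,0,-0.006,0,1],
    [0,0,0,0,1],
    [0,0,0,0,1]
  ]
}}

```text
clock: 17.35
tcp_pos: [0.5404, -0.2338, 0.0693]
tool_rot: [0.011, 0.826, 0.563, 0.007]
force: [-0.6, 0.1, 0.4]
opening: 0.0853
```

```bash
python3 w.py w11 .5382 -.2317
```

```text
[ 0.5404 -0.2338  0.0693] [-0.64  0.08  0.4 ] 17.35
[[283.4 304.7]
 [308.3 357.5]
 [355.  281.2]]
120 ((280.0756530761719, 302.1514587402344), (209.19259643554688, 215.84938049316406), 2.540428876876831) [ 0.5364 -0.2325  0.103 ]
150 ((265.2939147949219, 298.9183349609375), (186.6981201171875, 224.45303344726562), 128.78274536132812) [ 0.5326 -0.2378  0.103 ]
170 ((277.6429138183594, 300.3205261230469), (108.40837860107422, 140.84085083007812), 104.17012786865234) [ 0.5352 -0.2332  0.103 ]
```

View pics/w11.png

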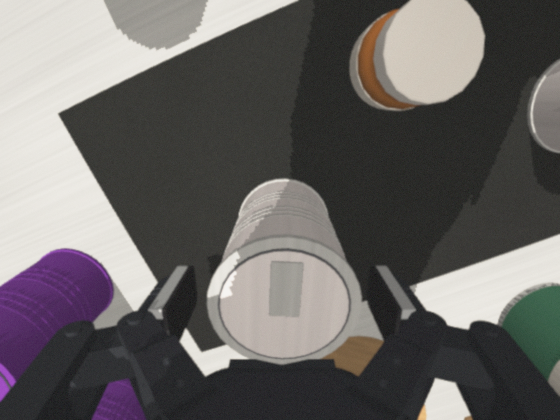

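The tin is between the fingers (lid at about (284,303)), with about 1.5° of tool tilt. Lowering and gripping.

Call:
{"method": "move_arm", "body": {
  "commands": [
    [-0.0025,0.0015,-0.007,0,1],
    [0,0,-0.003,0,1],
    [0,0,0,0,1],
    [0,0,0,0,0],
    [0,0,0,0,0],
    [0,0,0,0,0],
    [0,0,0,0,0],
    [0,0,0,0,0]
  ],
  "force": 20
}}

```text
clock: 18.2
tcp_pos: [0.5385, -0.2325, 0.0607]
tool_rot: [0.012, 0.826, 0.563, 0.007]
force: [-0.3, 1.8, -0.7]
opening: 0.0636
```

Call:
{"method": "move_arm", "body": {
  "commands": [
    [0,0,0.004,0,0],
    [0,0,0.01,0,0],
    [0,0,0.012,0,0],
    [0,0,0.012,0,0],
    [0,0,0.01,0,0],
    [0,0,0,0,0],
    [0,0,0,0,0],
    [0,0,0,0,0]
  ]
}}

```text
clock: 19.0
tcp_pos: [0.538, -0.2322, 0.1132]
tool_rot: [0.012, 0.826, 0.563, 0.007]
force: [-0.4, -0.1, -4.1]
opening: 0.0636
```

```bash
python3 f.py w12; python3 -c "
from plant import env;print(env.sense()['tool_rot'])"
```

```text
[-5.21 -4.6  -4.95 -4.69 -4.69 -4.29 -4.55 -3.8 ] -4.595701980060035 [ 0.02015066  0.02666565 -0.00142859] 19.4 [ 0.5380437  -0.23225792  0.11315107] [-1.55784524e-03 -6.37657285e+01 -3.43372893e+01  6.23205458e-03
 -1.16864839e-01 -9.58264849e-06] 0.06343331517482875
[0.0119557  0.82622867 0.56315965 0.00737915]
```

View pics/w12.png

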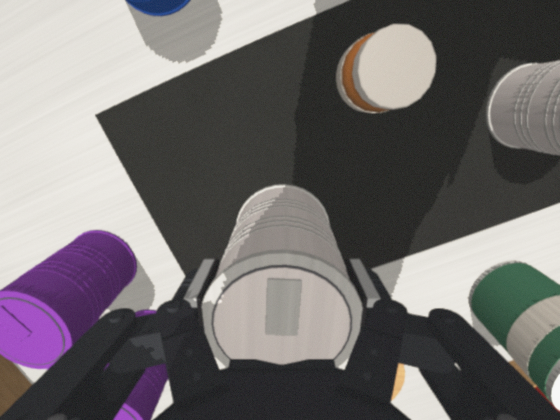

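The third tin weighs 4.6 N (about 0.47 kg), against about 2.4 N for the others, so it is the heaviest. Raising it to a TCP z of about 0.261.

Call:
{"method": "move_arm", "body": {
  "commands": [
    [0,0,0.01,0,0],
    [0,0,0.02,0,0],
    [0,0,0.025,0,0],
    [0,0,0.025,0,0],
    [0,0,0.025,0,0],
    [0,0,0.015,0,0],
    [0,0,0,0,0],
    [0,0,0,0,0]
  ]
}}

```text
clock: 20.2
tcp_pos: [0.537, -0.2318, 0.2416]
tool_rot: [0.012, 0.826, 0.563, 0.008]
force: [-0.2, -0.2, -5.5]
opening: 0.0634
```

Call:
{"method": "move_arm", "body": {
  "commands": [
    [0,0,0.008,0,0],
    [0,0,0.008,0,0],
    [0,0,0.002,0,0],
    [0,0,0,0,0],
    [0,0,0,0,0],
    [0,0,0,0,0]
  ]
}}

```text
clock: 20.8
tcp_pos: [0.5364, -0.2314, 0.2584]
tool_rot: [0.011, 0.826, 0.563, 0.007]
force: [0.6, -0.6, -3.8]
opening: 0.0633
```

```bash
python3 f.py w13
python3 - <<'E'
from plant import vision,env
import cv2,numpy as np
from h import *
a=vision.get_image("scene");b=vision.get_image("top")
cv2.imwrite("pics/s13.png",a);cv2.imwrite("pics/t13.png",b)
s=env.sense();print(s['tcp_pos'],s['tool_rot'],np.abs(s['qvel']).max(),s['clock'])
cm=vision.camera_model("scene");x,y=s['tcp_pos'][:2]
print(proj(cm,[[.537,-.232,.203],[.537,-.232,.303]]))
E
```

```text
[-4.49 -4.62 -3.44 -4.22 -5.19 -4.84 -4.83 -5.22] -4.605633014863293 [ 0.03252253  0.02996099 -0.00173299] 21.2 [ 0.53646364 -0.23145449  0.2586588 ] [-2.19838876e-03 -6.04664326e+01 -3.91270924e+01  6.83306323e-03
 -1.05849307e-01  4.11906524e-05] 0.06376324364345662
[ 0.53647432 -0.23146199  0.25872191] [0.01075046 0.82625789 0.56314946 0.00670916] 0.0016168930547101044 21.3
[[224.59890387 206.6128063 ]
 [220.25228861 167.01330277]]
```

View pics/s13.png

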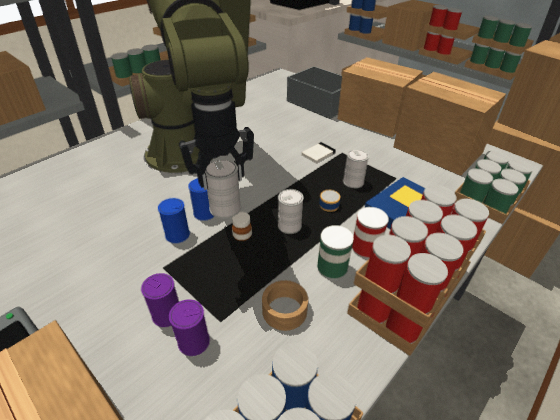

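View pics/t13.png

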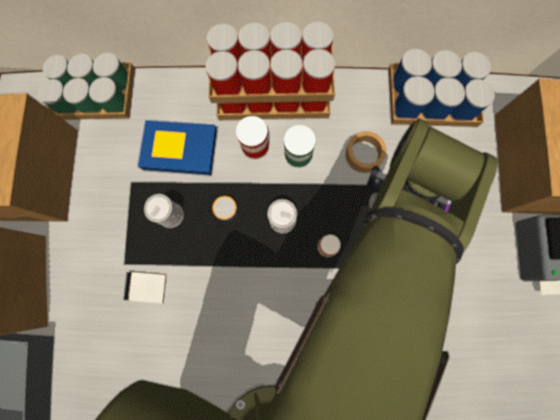

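The scene view shows the tin held upright at about (223,188), roughly where I projected it. Its underside is about 198 mm above the mat and it is still. The other two tins stand where they were, at (290,212) and (355,168), with the rest of the goods unmoved. Handing in.

```bash
python3 -c "
from plant import env;print(env.hand_in())"
```

```text
the job is handed in; nothing more can be done
None
```

The right-hand tin, at about (0.538, -0.232), is the heaviest. I handed the job in at about 21 s with that tin held over the mat at the 20 N grip setting. I lifted all three tins to compare them:

| Tin | Measured weight | Approximate mass |
|---|---|---|
| Left | 2.4 N | 0.24 kg |
| Middle | 2.4 N | 0.25 kg |
| Right | 4.6 N | 0.47 kg |

**Lighter tins:** I set both back only once the wrist force showed the mat was carrying them. Afterwards they stood upright within about 2 mm of where they started, and the other goods looked unmoved.

**Held tin:** the last checks gave an underside about 198 mm above the mat, 4.6 N still in the gripper, and joint speeds near zero.

**Imperfections:**
- The tool was tilted about 1.5° when it gripped the held tin and kept almost the same tilt through the lift. The tin looks upright in the scene view.
- Single force readings were noisy, by up to about 1 N, so the weights are averages of eight readings.
- While I lowered the left tin, single readings still showed its full weight after it had stopped moving down. The averaged reading then showed it was already on the mat, pressed with about 2 N.

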